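Clamp a relay module in the tester's slide-out tray with its cam lever

TASK

Pull the tester's tray out by its bar handle, all the way to its stop. Then swing the cam lever in the tray clockwise just far enough that the cam carries the relay module across the gap and pushes the sprung contact bar in by about half of its 10 mm travel (never near its end, even for a moment), and let go, leaving the tray fully out. Leave the loose things lying around where they are.

Things in the scene. Friction and masses are not known exactly. Their poses are not given: they have to be found in the camera images.
- tester: Low white and grey metal housing, 260 (x) by 320 (y) by 94 mm high, fixed to the table; origin at the centre of its underside. Its own -x is the open front, facing the robot, from which the tray slides; +y is on the robot's left at yaw 0. It stands turned by up to about 15 degrees.
- tray (a joint): Slide-out tray: 0 m = fully in (start), 0.16 m = fully out at its stop, moving along the tester's -x. Takes about 5 N, stays where it is left. The tray is 276 mm wide, its floor's top at z = 18 mm, its side walls reach z = 34 mm and its front panel z = 42 mm.
- tray_handle (a point): Middle of the tray's dark bar handle: round bar 12 mm thick, 130 mm long along the tester's y, centre 60 mm above the table and 55 mm in front of the tray's front panel (49 mm clear behind the bar, open above and below; its two brackets are 124 mm apart). Moves with the tray.
- cam (a joint): Turn of the eccentric cam, 0 to 2.6 rad, clockwise from above; starts at 0 to 0.3. At 0 the lever points to the tester's -y, 10 degrees towards -x; it swings through -x. Steel disc, radius 35 mm, 14 mm off the pivot, z = 20 to 46 mm; its edge advances to +y by 14 mm x (sin(joint - 1.222) + 0.940). The bar is at half travel somewhere from 1.0 to 1.9 rad. Friction 0.25 N m: stays where left.
- cam_pivot (a point): On the cam's vertical pivot axis, at the lever's mid-height (z = 60 mm): 90 mm behind the outer face of the tray's front panel, 7 mm to +y of the tray's middle line. Moves with the tray. The round hub here has 14 mm radius and reaches z = 71 mm.
- lever_knob (a point): Centre of the upright black knob (18 mm diameter, z = 50 to 84 mm) at the end of the cam's dark lever, 85 mm from the pivot. The lever is a straight bar, 12 mm wide, z = 54 to 66 mm. Beside it, on the side it is pushed from, nothing stands above z = 46 mm once the tray is out; with the tray in, it is under the housing's roof.
- contact_bar (a joint): How far the sprung contact bar is pushed in to the tester's +y: 0 free, 0.010 m its stop. Black bar with brass contacts, 90 mm long (x), 8 wide, z = 21 to 47 mm, at the tray's +y side before an aluminium carriage whose setting differs by up to 8 mm between starts. The slot between bar and carriage is 12 mm wide when free, 7 mm at half travel. Spring 1 N/mm, 2 N preload.
- relay_center (a point): Centre, half-way up, of the relay module: grey and white plastic block with a copper coil on top, 100 (x) by 60 (y) by 32 mm high, about 0.35 kg, lying loose on the tray floor between the cam and the contact bar, with low ribs 3 to 8 mm off its two ends. Axes as the tester's, to a degree or so.
- multimeter: Bystander: loose black multimeter, 170 x 80 x 40 mm, on the table to the robot's right; origin at the centre of its underside.
- screwdriver: Bystander: loose screwdriver, 200 mm, on the table to the left of the tester.
- wrench: Bystander: loose wrench, 160 mm, on the table to the right of the tester.
- relay_base: Bystander: loose relay base, 80 x 50 x 30 mm, on the table between robot and tester, to the right; origin at the centre of its underside.
- spare_box: Bystander: loose clear box with white lid, 74 x 94 x 36 mm, on the roof of the tester; origin at the centre of its underside.
- coil: Bystander: loose wound coil, copper between two black flanges, 56 mm across and 60 mm high, standing on the table to the left; origin at the centre of its underside.

How it is judged:
By the outcome, as a careful person would: the job done as asked, in the order asked, and still so for the second after the job is handed in, with the robot touching nothing.
It also fails if it takes over 69 s, if anything falls off the work surface, if the arm or the gripper's body presses on something with over 40 N, if the wrist force passes 120 N, or if a joint passes its speed limit or range.

ROBOT

A 6-joint arm with a two-finger parallel gripper is mounted at the origin on the work surface. World frame = base frame: x ahead of the robot, y to its left, z up, the work surface at z = 0. Lengths are in mm, angles in degrees, forces in N, time in s.
With the tool pointing down it reaches from about 300 to 850 mm from the base axis. Payload 4.2 kg.
Tool frame: the origin (TCP) lies midway between the tips of the shut fingers; the grasp point (between the pads) lies 19 mm behind it; z points along the fingers, y is the direction in which the jaws open and shut (so a half turn about z gives the same grasp; the last joint's range is limited). The gripper opens to 91 mm and grips with 3 to 60 N. Pads are 32 mm wide; open, the fingers measure 118 mm over their backs; the gripper's body (76 mm by 178 mm) begins 60 mm behind the grasp point.
Start: joints at [69.156, 18.312, 89.639, -0, 72.044, -1.146], TCP at [193.817, 541.367, 213.976] pointing down, gripper open.
Joint ranges: [-177.97, 177.97], [-48.28, 115.42], [12.27, 149.76], [-77.06, 257.06], [2.81, 150.46], [-146.56, 146.56]. Speed limits (degrees/s): [147.25, 147.25, 180, 180, 180, 180].

INTERFACE

Orientations are given as [roll, pitch, yaw] about the fixed x, y, z axes, in that order (R = Rz(yaw) Ry(pitch) Rx(roll)).
In Python, from workcell import env gives the robot as it stands.
- The arm moves only by the shell command python3 -m jog 'ROWS' [FORCE]. ROWS is JSON, a list of rows, each an object of numbers: "dx", "dy", "dz": the shift along the world's x, y, z in m; "wx", "wy", "wz": the turn, a rotation vector about the world's x, y, z in rad; "grip": the gripper's target within -1 to 1 (shut at 1, half-way at 0, fully open at -1). In form: [{"dx": .., "dy": .., "dz": .., "wx": .., "wy": .., "wz": .., "grip": ..}, ...]. A call has 1 to 10 rows; each row shifts and turns the commanded pose from where the row before left it; what a row does not reach is not made up. A row lasts 1/10 s, in which the tool goes at most 50 mm and 8.59 degrees, less where a joint would pass 70% of its speed; a pose out of reach is approached as far as the arm can. A call with a gripper value outside its range is refused whole. The fingers move at their own pace and stop on an object; FORCE is the grip in N (left out, the last holds). Time passes only in rows, so rows that do not move let the fingers close. It gives the time, the measured TCP pose, the force and the opening at its end, in the units of the state.
- env.state(): the state, without advancing time (a new reading comes with each control period).
- env.grab_frame(name): name is "scene" or "top" or "wrist"; returns the picture (384x512x3 uint8, red, green, blue); there is no depth.
- env.get_calibration(name): a dict with "fx", "fy", "cx", "cy" (pixels), "R" (3x3) and "t" (3): a world point X has camera coordinates R X + t. Camera axes: x right, y down, z forward; pixel columns grow to the right and rows downward; lengths in mm; the calibration is good to about 2 mm. A picture is of the moment at which its call begins: read the wrist's pose just before it. get_calibration takes no time and is no camera call; for the wrist camera it gives the pose at the moment of the call.
- env.job_done(): hands the job in, once; it reports no verdict.
The state is a dict: "time_s": time; "qpos": joint angles; "qvel": joint speeds; "effort": joint torques, N m; "ee_pos": TCP position; "ee_rot": TCP orientation; "force": force on the tool from outside, world axes, zero at the start; "torque": the same for the moment, N m; "gripper_width": finger opening in mm.
Only numpy, scipy, OpenCV 4.12 (cv2) and the standard library are available. Lean on these libraries where they do the work, as an engineer would, in place of code of your own. Each camera call takes 0.05 s, during which the arm holds its last target. There are 200 camera calls.

## Working session

There is one attempt and no reset: what is moved stays moved. The work goes in short steps, Python scripts to look and compute and a shell command to move; the robot and the scene stay as the last step left them, time stands still between calls to the robot, and variables do not carry over. Pictures are saved under pics/ and viewed, about 8 in all and at most 12, crops included, and the job is handed in when it is done.

```bash
mkdir -p pics
python3 - <<'E'
from workcell import env
import cv2,numpy as np
for n in("top","scene"):
    im=env.grab_frame(n); cv2.imwrite(f"pics/{n}0.png",cv2.cvtColor(im,cv2.COLOR_RGB2BGR))
    c=env.get_calibration(n); print(n,c["fx"],c["cx"],c["cy"],np.round(c["R"],3).tolist(),np.round(c["t"],1))
print(env.state())
a=cv2.imread("pics/top0.png");b=cv2.imread("pics/scene0.png")
cv2.imwrite("pics/both0.png",cv2.resize(a,(800,600)))
E
```

```text
top 412.4396707367717 257.5370521345996 196.35128772271455 [[0.043, -0.999, -0.003], [-0.972, -0.041, -0.232], [0.231, 0.013, -0.973]] [ -41.8  562.9 1265.9]
scene 438.8231945146047 263.2829130441106 187.7114553611445 [[0.076, 0.997, -0.014], [0.635, -0.059, -0.77], [-0.769, 0.05, -0.638]] [ -15.6 -300.9 1722.5]
{'time_s': 0.1, 'qpos': array([ 6.91541739e+01,  1.83469322e+01,  8.97003445e+01, -3.16344837e-06,
        7.20441865e+01, -1.14403790e+00]), 'qvel': array([-0.02289852, -0.02519301, -0.17860996,  0.04601509, -0.00493801,
        0.05910651]), 'effort': array([ 9.31075992e-04, -4.13335168e+01, -2.32511348e+01,  7.27492827e-02,
        4.21467551e-02, -6.02352770e-05]), 'ee_pos': array([193.66353348, 540.91361248, 213.20855342]), 'ee_rot': array([-1.79908555e+02, -1.82313658e-03,  1.60298211e+02]), 'force': array([-0.44275195,  0.0521423 ,  0.5317049 ]), 'torque': array([ 0.02635172, -0.01790533, -0.00446603]), 'gripper_width': 90.83806741130313}
```

View pics/both0.png

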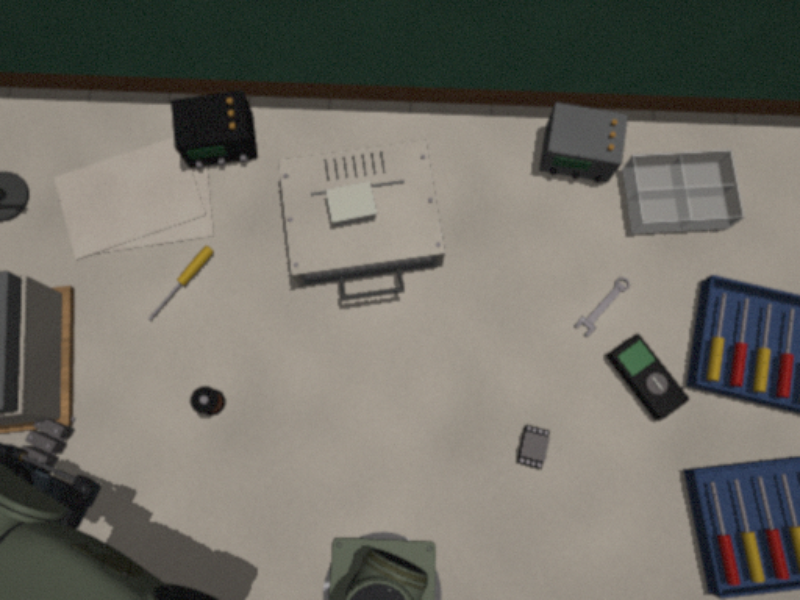

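View pics/scene0.png

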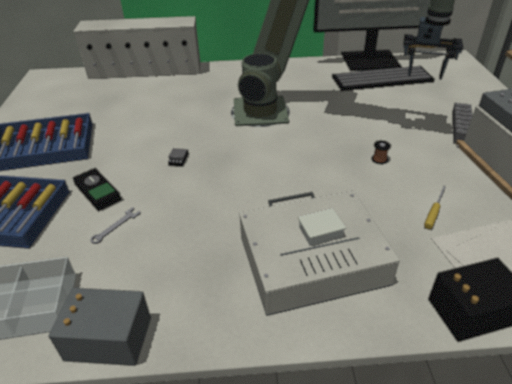

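```bash
cat > h.py <<'E'
from workcell import env
import cv2,numpy as np
def ray(c,u,v,z):
    R=np.array(c["R"]);t=np.array(c["t"]).ravel()
    d=R.T@np.array([(u-c["cx"])/c["fx"],(v-c["cy"])/c["fy"],1]);o=-R.T@t
    return o+d*(z-o[2])/d[2]
def proj(c,X):
    p=np.array(c["R"])@np.array(X)+np.array(c["t"]).ravel()
    return c["fx"]*p[0]/p[2]+c["cx"],c["fy"]*p[1]/p[2]+c["cy"]
E
python3 - <<'E'
from h import *
c=env.get_calibration("top")
k=512/800
for n,p,z in[("roofBL",(280,158),94),("BR",(428,143),94),("FR",(443,255),94),("FL",(292,268),94),("barL",(342,299),60),("barR",(402,292),60)]:
    print(n,ray(c,p[0]*k,p[1]*k,z).round(1))
a=cv2.imread("pics/top0.png")
cv2.imwrite("pics/crop0.png",cv2.resize(a[145:205,170:300],None,fx=6,fy=6,interpolation=cv2.INTER_CUBIC))
E
```

```text
roofBL [873.8 257.4  94. ]
BR [921.9 -58.   94. ]
FR [670.7 -97.3  94. ]
FL [629.9 211.5  94. ]
barL [577.1 108.5  60. ]
barR [597.3 -15.8  60. ]
```

View pics/crop0.png

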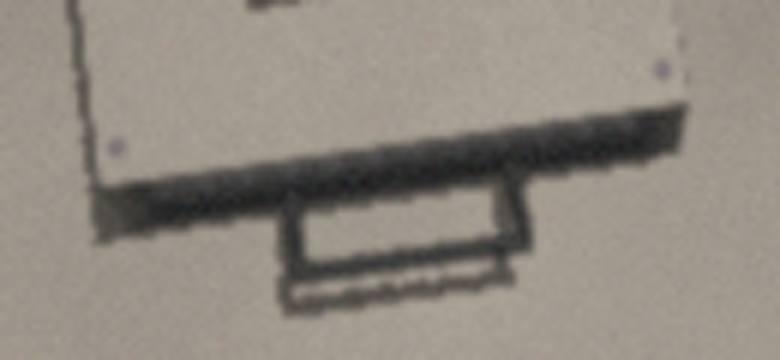

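Run:
```python
from h import *
c=env.get_calibration("top")
f=lambda x,y,z: ray(c,170+x/6,145+y/6,z)
L=f(92,188,94);R=f(688,103,94);print(L,R,np.linalg.norm(L-R))
d=L-R;print("yaw front",np.degrees(np.arctan2(-d[0],d[1])))
l=f(284,272,60);r=f(530,243,60);print(l,r,np.linalg.norm(l-r),(l+r)/2);d=l-r;print("yaw bar",np.degrees(np.arctan2(-d[0],d[1])))
```

```text
[613.64448015 215.14969321  94.        ] [ 674.35677911 -100.92630378   94.        ] 321.8540338765949
yaw front 10.873019653374426
[580.28768451 113.73425308  60.        ] [602.13403848 -18.99195472  60.        ] 134.51211624991706 [591.2108615   47.37114918  60.        ]
yaw bar 9.346913124742402
```

```bash
python3 -m jog '[{"dx":0.025,"dy":-0.031,"wz":-0.065,"grip":0},{"dx":0.025,"dy":-0.031,"wz":-0.065,"grip":0},{"dx":0.025,"dy":-0.031,"wz":-0.065,"grip":0},{"dx":0.025,"dy":-0.031,"wz":-0.065,"grip":0},{"dx":0.025,"dy":-0.031,"wz":-0.065,"grip":0},{"dx":0.025,"dy":-0.031,"wz":-0.065,"grip":0},{"dx":0.025,"dy":-0.031,"wz":-0.065,"grip":0},{"dx":0.025,"dy":-0.031,"wz":-0.065,"grip":0}]'
python3 -m jog '[{"dx":0.025,"dy":-0.031,"wz":-0.065,"grip":0},{"dx":0.025,"dy":-0.031,"wz":-0.065,"grip":0},{"dx":0.025,"dy":-0.031,"wz":-0.065,"grip":0},{"dx":0.025,"dy":-0.031,"wz":-0.065,"grip":0},{"dx":0.025,"dy":-0.031,"wz":-0.065,"grip":0},{"dx":0.025,"dy":-0.031,"wz":-0.065,"grip":0},{"dx":0.025,"dy":-0.031,"wz":-0.065,"grip":0},{"dx":0.02,"dy":-0.03,"wz":-0.065,"grip":0},{"grip":0},{"grip":0}]'
python3 - <<'E'
from h import *
s=env.state();c=env.get_calibration("wrist");im=env.grab_frame("wrist")
print(s["ee_pos"],s["ee_rot"],s["gripper_width"],s["time_s"])
cv2.imwrite("pics/w1.png",im[:,:,::-1])
import pickle;pickle.dump(c,open("w1.pkl","wb"))
print(c["fx"],np.round(c["R"],3).tolist(),c["t"]); print(proj(c,[591,47,60]),proj(c,[580,114,60]),proj(c,[602,-19,60]))
E
```

```text
[193.66353348 540.91361248 213.20855342] [-1.79908555e+02 -1.82313658e-03  1.60298211e+02] 90.83806741130313 0.1
305.6626274615956 [[0.337, 0.942, -0.003], [0.911, -0.325, 0.253], [0.238, -0.088, -0.967]] [-573.42035484  -29.82192876  391.24926792]
(np.float64(38.22875384215621), np.float64(522.9957848281423)) (np.float64(73.63683921980589), np.float64(508.01815818434443)) (np.float64(4.637710274852026), np.float64(537.2958486775093))invalid input
invalid input
```

View pics/w1.png

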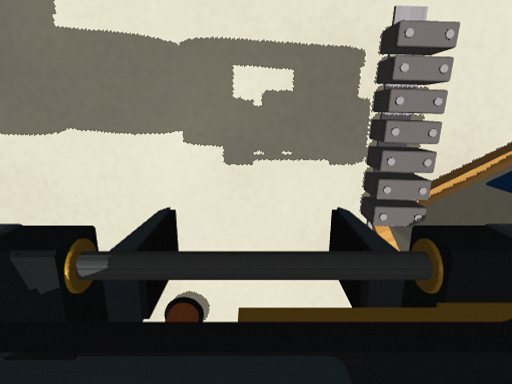

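```bash
python3 -m jog '[{"dx":0.025,"dy":-0.031,"dz":0,"wx":0,"wy":0,"wz":-0.065,"grip":0},{"dx":0.025,"dy":-0.031,"dz":0,"wx":0,"wy":0,"wz":-0.065,"grip":0},{"dx":0.025,"dy":-0.031,"dz":0,"wx":0,"wy":0,"wz":-0.065,"grip":0},{"dx":0.025,"dy":-0.031,"dz":0,"wx":0,"wy":0,"wz":-0.065,"grip":0},{"dx":0.025,"dy":-0.031,"dz":0,"wx":0,"wy":0,"wz":-0.065,"grip":0},{"dx":0.025,"dy":-0.031,"dz":0,"wx":0,"wy":0,"wz":-0.065,"grip":0},{"dx":0.025,"dy":-0.031,"dz":0,"wx":0,"wy":0,"wz":-0.065,"grip":0},{"dx":0.025,"dy":-0.031,"dz":0,"wx":0,"wy":0,"wz":-0.065,"grip":0}]'
```

```text
time_s: 0.95
ee_pos: [394.5, 291.9, 213.9]
ee_rot: [-180.0, -0.0, 130.4]
force: [0.2, 0.5, 0.2]
gripper_width: 45.7
```

```bash
python3 -m jog '[{"dx":0.025,"dy":-0.031,"dz":0,"wx":0,"wy":0,"wz":-0.065,"grip":0},{"dx":0.025,"dy":-0.031,"dz":0,"wx":0,"wy":0,"wz":-0.065,"grip":0},{"dx":0.025,"dy":-0.031,"dz":0,"wx":0,"wy":0,"wz":-0.065,"grip":0},{"dx":0.025,"dy":-0.031,"dz":0,"wx":0,"wy":0,"wz":-0.065,"grip":0},{"dx":0.025,"dy":-0.031,"dz":0,"wx":0,"wy":0,"wz":-0.065,"grip":0},{"dx":0.025,"dy":-0.031,"dz":0,"wx":0,"wy":0,"wz":-0.065,"grip":0},{"dx":0.025,"dy":-0.031,"dz":0,"wx":0,"wy":0,"wz":-0.065,"grip":0},{"dx":0.022,"dy":-0.028,"dz":0,"wx":0,"wy":0,"wz":-0.065,"grip":0},{"dx":0,"dy":0,"dz":0,"wx":0,"wy":0,"wz":0,"grip":0}]'
python3 - <<'E'
from h import *
s=env.state();c=env.get_calibration("wrist");im=env.grab_frame("wrist")
print(s["ee_pos"],s["ee_rot"],s["gripper_width"],s["time_s"])
cv2.imwrite("pics/w2.png",im[:,:,::-1])
import pickle;pickle.dump(c,open("w2.pkl","wb"))
print(c["fx"],np.round(c["R"],3).tolist(),c["t"]); print(proj(c,[591,47,60]),proj(c,[580,114,60]),proj(c,[602,-19,60]))
E
```

```text
time_s: 1.85
ee_pos: [593.0, 45.0, 213.1]
ee_rot: [180.0, 0.1, 100.4]
force: [-1.1, -0.1, 0.2]
gripper_width: 45.5
[592.9971782   44.96596277 213.10728692] [1.79981470e+02 8.61269656e-02 1.00434815e+02] 45.533131616116215 1.85
305.6626274615956 [[0.983, 0.181, -0.001], [0.176, -0.95, 0.257], [0.045, -0.253, -0.967]] [-591.58798353  -91.38968177  374.04980243]
(np.float64(251.49122106082115), np.float64(176.32476108116032)) (np.float64(252.69680188427768), np.float64(111.48418804428105)) (np.float64(250.56344707584927), np.float64(233.87772986660488))
```

View pics/w2.png

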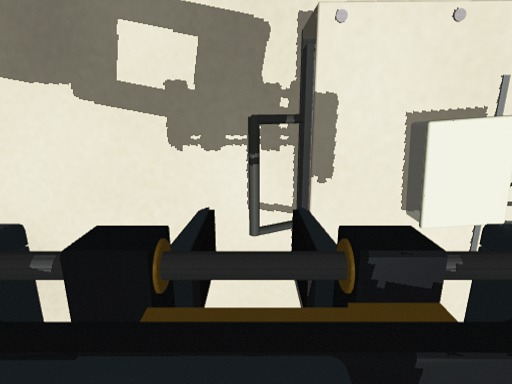

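```bash
python3 -m jog '[{"dx":0,"dy":0.001,"dz":-0.04,"wx":0,"wy":0,"wz":0,"grip":0},{"dx":0,"dy":0,"dz":-0.04,"wx":0,"wy":0,"wz":0,"grip":0},{"dx":0,"dy":0,"dz":-0.04,"wx":0,"wy":0,"wz":0,"grip":0},{"dx":0,"dy":0,"dz":-0.03,"wx":0,"wy":0,"wz":0,"grip":0},{"dx":0,"dy":0,"dz":-0.02,"wx":0,"wy":0,"wz":0,"grip":0},{"dx":0,"dy":0,"dz":0,"wx":0,"wy":0,"wz":0,"grip":0.2},{"dx":0,"dy":0,"dz":0,"wx":0,"wy":0,"wz":0,"grip":0.6},{"dx":0,"dy":0,"dz":0,"wx":0,"wy":0,"wz":0,"grip":1},{"dx":0,"dy":0,"dz":0,"wx":0,"wy":0,"wz":0,"grip":1},{"dx":0,"dy":0,"dz":0,"wx":0,"wy":0,"wz":0,"grip":1}]' 20
```

```text
time_s: 2.9
ee_pos: [592.3, 49.7, 45.5]
ee_rot: [179.7, 0.0, 100.7]
force: [1.0, 1.1, 2.7]
gripper_width: 12.0
```

```bash
python3 -m jog '[{"dx":-0.008,"dy":-0.0015,"dz":0,"wx":0,"wy":0,"wz":0,"grip":1},{"dx":-0.016,"dy":-0.003,"dz":0,"wx":0,"wy":0,"wz":0,"grip":1},{"dx":-0.016,"dy":-0.003,"dz":0,"wx":0,"wy":0,"wz":0,"grip":1},{"dx":-0.016,"dy":-0.003,"dz":0,"wx":0,"wy":0,"wz":0,"grip":1},{"dx":-0.016,"dy":-0.003,"dz":0,"wx":0,"wy":0,"wz":0,"grip":1},{"dx":-0.016,"dy":-0.003,"dz":0,"wx":0,"wy":0,"wz":0,"grip":1},{"dx":-0.016,"dy":-0.003,"dz":0,"wx":0,"wy":0,"wz":0,"grip":1},{"dx":-0.016,"dy":-0.003,"dz":0,"wx":0,"wy":0,"wz":0,"grip":1},{"dx":-0.016,"dy":-0.003,"dz":0,"wx":0,"wy":0,"wz":0,"grip":1},{"dx":-0.01,"dy":-0.002,"dz":0,"wx":0,"wy":0,"wz":0,"grip":1}]'
```

```text
time_s: 3.9
ee_pos: [447.0, 21.9, 45.4]
ee_rot: [179.6, 0.1, 100.7]
force: [5.6, 1.9, 2.7]
gripper_width: 10.9
```

```bash
python3 -m jog '[{"dx":-0.004,"dy":-0.001,"dz":0,"wx":0,"wy":0,"wz":0,"grip":1},{"dx":-0.003,"dy":-0.0005,"dz":0,"wx":0,"wy":0,"wz":0,"grip":1},{"dx":-0.003,"dy":-0.0005,"dz":0,"wx":0,"wy":0,"wz":0,"grip":1},{"dx":-0.002,"dy":0,"dz":0,"wx":0,"wy":0,"wz":0,"grip":1},{"dx":-0.002,"dy":-0.0005,"dz":0,"wx":0,"wy":0,"wz":0,"grip":1},{"dx":0,"dy":0,"dz":0,"wx":0,"wy":0,"wz":0,"grip":1}]'
```

```text
time_s: 4.5
ee_pos: [435.6, 19.7, 45.4]
ee_rot: [179.4, 0.1, 100.7]
force: [7.7, 1.9, 2.1]
gripper_width: 11.3
```

```bash
python3 -m jog '[{"dx":-0.002,"dy":-0.0005,"dz":0,"wx":0,"wy":0,"wz":0,"grip":1},{"dx":-0.002,"dy":0,"dz":0,"wx":0,"wy":0,"wz":0,"grip":1},{"dx":-0.002,"dy":-0.0005,"dz":0,"wx":0,"wy":0,"wz":0,"grip":1},{"dx":0,"dy":0,"dz":0,"wx":0,"wy":0,"wz":0,"grip":1}]'
```

```text
time_s: 4.9
ee_pos: [435.7, 19.6, 45.5]
ee_rot: [178.7, 0.1, 100.6]
force: [22.3, 6.8, -14.4]
gripper_width: 11.2
```

```bash
python3 -m jog '[{"dx":0.004,"dy":0.001,"dz":0,"wx":0,"wy":0,"wz":0,"grip":1},{"dx":0,"dy":0,"dz":0,"wx":0,"wy":0,"wz":0,"grip":0},{"dx":0,"dy":0,"dz":0,"wx":0,"wy":0,"wz":0,"grip":0},{"dx":0,"dy":0,"dz":0,"wx":0,"wy":0,"wz":0,"grip":0},{"dx":0,"dy":0,"dz":0.03,"wx":0,"wy":0,"wz":0,"grip":0},{"dx":0,"dy":0,"dz":0.04,"wx":0,"wy":0,"wz":0,"grip":0},{"dx":0,"dy":0,"dz":0.04,"wx":0,"wy":0,"wz":0,"grip":0},{"dx":0.04,"dy":0,"dz":0.03,"wx":0,"wy":0,"wz":0,"grip":0},{"dx":0.04,"dy":0,"dz":0,"wx":0,"wy":0,"wz":0,"grip":0},{"dx":0.03,"dy":0,"dz":0,"wx":0,"wy":0,"wz":0,"grip":0}]'
python3 -m jog '[{"dx":0,"dy":0,"dz":0,"wx":0,"wy":0,"wz":0,"grip":0},{"dx":0,"dy":0,"dz":0,"wx":0,"wy":0,"wz":0,"grip":0}]'
python3 - <<'E'
from h import *
s=env.state();c=env.get_calibration("wrist");im=env.grab_frame("wrist")
print(s["ee_pos"],s["ee_rot"],s["gripper_width"],s["time_s"])
cv2.imwrite("pics/w3.png",im[:,:,::-1]);cv2.imwrite("pics/w3b.png",cv2.resize(im[:,:,::-1],(800,600),interpolation=cv2.INTER_CUBIC))
import pickle;pickle.dump(c,open("w3.pkl","wb"))
print(c["fx"],np.round(c["R"],3).tolist(),c["t"])
E
```

```text
time_s: 5.9
ee_pos: [539.8, 19.3, 184.7]
ee_rot: [180.0, 0.0, 100.7]
force: [-0.6, -0.2, 0.1]
gripper_width: 45.8
time_s: 6.1
ee_pos: [537.1, 19.3, 182.6]
ee_rot: [-179.7, -0.0, 100.7]
force: [-0.4, -0.9, 0.2]
gripper_width: 45.8
[537.0933911   19.2899206  182.62133258] [-1.79728863e+02 -4.72404446e-02  1.00708266e+02] 45.82719536090483 6.1
305.6626274615956 [[0.983, 0.186, -0.007], [0.182, -0.95, 0.254], [0.041, -0.251, -0.967]] [-530.65669971 -100.90094817  342.89179504]
```

View pics/w3b.png

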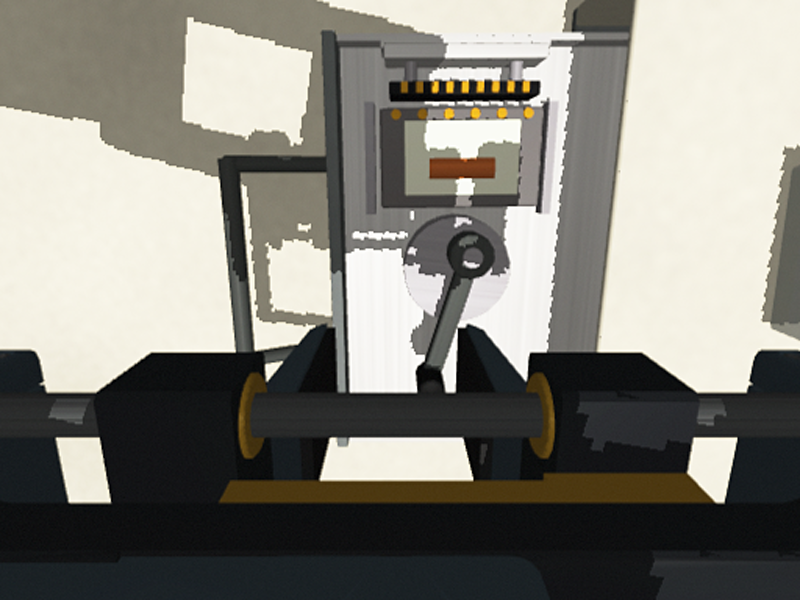

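```bash
cat >> h.py <<'E'
Y=np.radians(10.6)
ex=np.array([np.cos(Y),np.sin(Y)]);ey=np.array([-np.sin(Y),np.cos(Y)])
# pivot from stop: handle centre + 145 ex + 7 ey
E
python3 - <<'E'
from h import *
import pickle;c=pickle.load(open("w3.pkl","rb"))
f=lambda x,y,z: ray(c,x*.64,y*.64,z)[:2]
H=f(470,255,71)
pts=dict(hub=(470,255,71),knob=(431,378,84),leverA=(463,283,66),leverB=(434,362,66),barTL=(390,81,47),barTR=(540,81,47),barBL=(391,93,47),carL=(387,62,47),carBotR=(548,62,47),relTL=(383,108,50),relTR=(545,108,50),relBL=(383,206,50),relBR=(543,208,50),camTop=(456,213,46),camL=(403,262,46),camR=(509,262,46),panelT=(327,32,42),panelM=(335,250,42),handT=(221,160,66),handM=(243,340,60))
for k,p in pts.items():
    X=f(*p);d=X-H;print(k,X.round(1),"rel hub tester",(d@ex).round(1),(d@ey).round(1))
E
```

```text
hub [576.  51.] rel hub tester 0.0 0.0
knob [567.4 -25.5] rel hub tester -22.6 -73.7
leverA [576.6  32.6] rel hub tester -2.8 -18.3
leverB [569.8 -21.9] rel hub tester -19.5 -70.5
barTL [510.3 140.5] rel hub tester -48.1 100.0
barTR [597.6 156.9] rel hub tester 40.7 100.1
barBL [512.1 134.1] rel hub tester -47.5 93.4
carL [506.7 150.3] rel hub tester -49.9 110.3
carBotR [599.5 167.7] rel hub tester 44.5 110.4
relTL [509.1 124.6] rel hub tester -52.2 84.6
relTR [603.6 142.4] rel hub tester 44.0 84.8
relBL [519.4  68.2] rel hub tester -52.5 27.3
relBR [617.8  85.7] rel hub tester 47.5 26.3
camTop [565.7  72.3] rel hub tester -6.2 22.8
camL [538.6  35. ] rel hub tester -39.7 -8.9
camR [606.4  47.9] rel hub tester 29.3 -8.6
panelT [468.7 160.6] rel hub tester -85.3 127.4
panelM [493.3  33.8] rel hub tester -84.5 -1.7
handT [422.7  77.6] rel hub tester -145.8 54.3
handM [445.3 -32.6] rel hub tester -143.9 -58.2
```

```bash
python3 -m jog '[{"dx":0.008,"dy":-0.018,"dz":0,"wx":0,"wy":0,"wz":-0.1,"grip":0},{"dx":0.01,"dy":-0.018,"dz":0,"wx":0,"wy":0,"wz":-0.1,"grip":0},{"dx":0.0105,"dy":-0.017,"dz":0,"wx":0,"wy":0,"wz":-0.107,"grip":0},{"dx":0,"dy":0,"dz":-0.03,"wx":0,"wy":0,"wz":0,"grip":0},{"dx":0,"dy":0,"dz":-0.03,"wx":0,"wy":0,"wz":0,"grip":0},{"dx":0,"dy":0,"dz":-0.025,"wx":0,"wy":0,"wz":0,"grip":0},{"dx":0,"dy":0,"dz":0,"wx":0,"wy":0,"wz":0,"grip":0},{"dx":0,"dy":0,"dz":0,"wx":0,"wy":0,"wz":0,"grip":0}]'
python3 - <<'E'
from h import *
s=env.state();c=env.get_calibration("wrist");im=env.grab_frame("wrist")
print(s["ee_pos"],s["ee_rot"])
cv2.imwrite("pics/w4.png",im[:,:,::-1])
import pickle;pickle.dump(c,open("w4.pkl","wb"))
print("knob proj",proj(c,[565.7,-33.4,84]),"tcp",proj(c,s["ee_pos"]))
E
```

```text
time_s: 6.95
ee_pos: [566.4, -33.5, 99.4]
ee_rot: [-179.9, 0.0, 83.1]
force: [0.7, -0.8, -0.8]
gripper_width: 45.6
[566.36583492 -33.52071259  99.36486645] [-1.79941236e+02  1.85175346e-03  8.31259685e+01]
knob proj (np.float64(251.08891436363686), np.float64(224.1630262161746)) tcp (np.float64(251.96835341651516), np.float64(233.3792999115984))
```

View pics/w4.png

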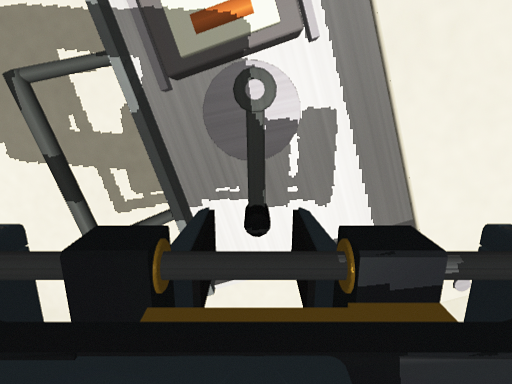

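```bash
python3 -m jog '[{"dx":0.002,"dy":0,"dz":-0.02,"wx":0,"wy":0,"wz":0,"grip":0},{"dx":0,"dy":0,"dz":-0.02,"wx":0,"wy":0,"wz":0,"grip":0},{"dx":0,"dy":0,"dz":0,"wx":0,"wy":0,"wz":0,"grip":0},{"dx":0,"dy":0,"dz":0,"wx":0,"wy":0,"wz":0,"grip":0.3},{"dx":0,"dy":0,"dz":0,"wx":0,"wy":0,"wz":0,"grip":0.45},{"dx":0,"dy":0,"dz":0,"wx":0,"wy":0,"wz":0,"grip":0.53}]' 5
python3 - <<'E'
from h import *
P=np.array([576,51])
for d in (17.5,30,40,50,60,70,75,80,84,88,90):
    a=np.radians(-90+10.6-d);print(d,round(np.radians(d-10),3),(P+85*np.array([np.cos(a),np.sin(a)])).round(1))
E
```

```text
time_s: 7.6
ee_pos: [570.2, -33.7, 60.4]
ee_rot: [179.8, -0.0, 83.1]
force: [0.5, -0.1, 0.1]
gripper_width: 24.5
17.5 0.131 [565.8 -33.4]
30 0.349 [547.8 -29.2]
40 0.524 [534.3 -23.1]
50 0.698 [522.  -14.7]
60 0.873 [511.5  -4.3]
70 1.047 [502.8   7.7]
75 1.134 [499.3  14.3]
80 1.222 [496.4  21.1]
84 1.292 [494.5  26.7]
88 1.361 [493.   32.5]
90 1.396 [492.5  35.4]
```

```bash
python3 -m jog '[{"dx":-0.0145,"dy":0.002,"dz":0,"wx":0,"wy":0,"wz":-0.124,"grip":0.53},{"dx":-0.01,"dy":0.003,"dz":0,"wx":0,"wy":0,"wz":-0.124,"grip":0.53},{"dx":-0.0095,"dy":0.0045,"dz":0,"wx":0,"wy":0,"wz":-0.124,"grip":0.53},{"dx":-0.009,"dy":0.0055,"dz":0,"wx":0,"wy":0,"wz":-0.124,"grip":0.53},{"dx":-0.008,"dy":0.0065,"dz":0,"wx":0,"wy":0,"wz":-0.124,"grip":0.53},{"dx":-0.0075,"dy":0.0075,"dz":0,"wx":0,"wy":0,"wz":-0.124,"grip":0.53},{"dx":0,"dy":0,"dz":0,"wx":0,"wy":0,"wz":0,"grip":0.53},{"dx":0,"dy":0,"dz":0,"wx":0,"wy":0,"wz":0,"grip":0.53}]'
python3 - <<'E'
from h import *
import pickle
s=env.state();c=env.get_calibration("wrist");im=env.grab_frame("wrist")
cv2.imwrite("pics/w5.png",im[:,:,::-1]);pickle.dump(c,open("w5.pkl","wb"))
print(s["ee_pos"],s["ee_rot"],s["qpos"],s["gripper_width"],s["force"])
H=np.array([576,51])
for n,x,y in[("bar nearL",-45,92),("bar nearR",45,92),("car",0,112)]:
    print(n,proj(c,np.append(H+x*ex+y*ey,47)))
E
```

```text
time_s: 8.4
ee_pos: [511.1, -4.6, 59.5]
ee_rot: [180.0, -0.0, 40.7]
force: [0.5, 0.2, 0.4]
gripper_width: 21.6
[511.07805507  -4.62940157  59.54793673] [ 1.79972554e+02 -2.74723613e-02  4.06569646e+01] [-1.80715529e+00  2.14071739e+01  1.10262802e+02 -2.27638777e-03
  4.82912284e+01  4.75374007e+01] 21.618525008269962 [0.51250955 0.24616999 0.39999293]
bar nearL (np.float64(70.31681973794434), np.float64(72.7244487322057))
bar nearR (np.float64(136.87631144476143), np.float64(-93.89716542735928))
car (np.float64(66.00428961817224), np.float64(-27.18075855445943))
```

View pics/w5.png

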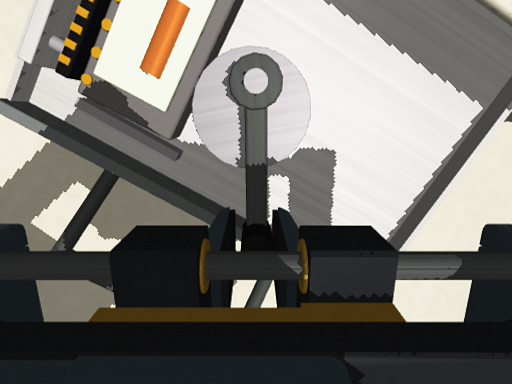

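```bash
python3 -m jog '[{"dx":-0.0028,"dy":0.004,"dz":0,"wx":0,"wy":0,"wz":-0.0585,"grip":0.53},{"dx":-0.0028,"dy":0.0042,"dz":0,"wx":0,"wy":0,"wz":-0.0585,"grip":0.53},{"dx":-0.0025,"dy":0.0042,"dz":0,"wx":0,"wy":0,"wz":-0.0585,"grip":0.53},{"dx":-0.0024,"dy":0.0042,"dz":0,"wx":0,"wy":0,"wz":-0.0585,"grip":0.53},{"dx":-0.0021,"dy":0.0045,"dz":0,"wx":0,"wy":0,"wz":-0.0585,"grip":0.53},{"dx":-0.002,"dy":0.0046,"dz":0,"wx":0,"wy":0,"wz":-0.0585,"grip":0.53},{"dx":0,"dy":0,"dz":0,"wx":0,"wy":0,"wz":0,"grip":0.53},{"dx":0,"dy":0,"dz":0,"wx":0,"wy":0,"wz":0,"grip":0.53}]'
python3 - <<'E'
from h import *
import pickle
s=env.state();c=env.get_calibration("wrist");im=env.grab_frame("wrist")
cv2.imwrite("pics/w6.png",im[:,:,::-1]);pickle.dump(c,open("w6.pkl","wb"))
print(s["ee_pos"],s["ee_rot"],s["force"])
a=im[:,:,::-1][0:200,0:260];cv2.imwrite("pics/w6c.png",cv2.resize(a,None,fx=3,fy=3,interpolation=cv2.INTER_CUBIC))
E
```

```text
time_s: 9.25
ee_pos: [496.5, 20.3, 59.2]
ee_rot: [179.9, 0.0, 20.5]
force: [-0.7, -4.4, 3.3]
gripper_width: 21.4
[496.48781397  20.30490151  59.16553635] [1.79941006e+02 1.31930774e-02 2.05158217e+01] [-0.70104923 -4.41270314  3.29216484]
```

View pics/w6c.png

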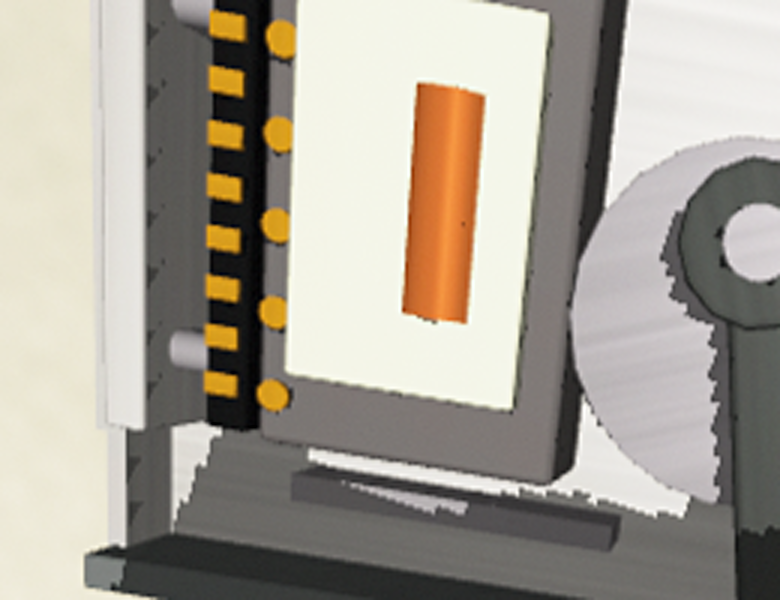

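Run:
```python
from h import *
import pickle
c=pickle.load(open("w6.pkl","rb"));H=np.array([576,51])
C=-np.array(c["R"]).T@np.array(c["t"]).ravel();d=C[:2]-H;print("cam",d@ex,d@ey,C[2])
for n,x,y,z in[("barfar",208,422,47),("barfar top",214,30,47),("barnear",255,430,47),("car",147,425,47),("car upper",148,20,47),("relfar",262,438,50),("relnear",552,482,50),("hub",755,243,71),("camL",571,310,46),("cam relay",578,290,46)]:
    X=ray(c,x/3,y/3,z)[:2]-H;print(n,(X@ex).round(1),(X@ey).round(1))
c3=pickle.load(open("w3.pkl","rb"));C=-np.array(c3["R"]).T@np.array(c3["t"]).ravel();d=C[:2]-H;print("cam3",d@ex,d@ey,C[2])
im=cv2.imread("pics/w3.png");g=im.max(2)
a=cv2.resize(im[15:85,235:365],None,fx=6,fy=6,interpolation=cv2.INTER_CUBIC)
cv2.imwrite("pics/w3c.png",a)
# profile along tester y through the bar in w3 between brass contacts and in w6 at z=47
for n,cc in(("w3",c3),("w6",c)):
    I=cv2.imread(f"pics/{n}.png").max(2).astype(np.float32)
    for x in (-43,-30,-20):
        ys=np.arange(84,118,1.)
        p=np.array([proj(cc,np.append(H+x*ex+y*ey,47)) for y in ys],np.float32)
        print(n,x,cv2.remap(I,p[:,0].copy(),p[:,1].copy(),cv2.INTER_LINEAR).ravel().astype(int).tolist())
```

```text
cam -12.430650846702553 -3.8653799225358454 230.29842679067988
barfar -48.1 100.5
barfar top 22.2 100.9
barnear -48.1 91.3
car -50.8 112.4
car upper 21.7 112.5
relfar -48.9 88.3
relnear -47.7 31.5
hub 1.4 -0.8
camL -14.6 32.5
cam relay -10.7 31.7
cam3 -42.55356097178633 46.58312299130826 353.8067933943779
w3 -43 [99, 77, 113, 130, 125, 75, 13, 9, 9, 13, 19, 21, 21, 22, 22, 19, 62, 116, 129, 128, 128, 127, 128, 116, 84, 71, 72, 71, 73, 101, 136, 137, 135, 136]
w3 -30 [121, 94, 98, 129, 124, 75, 12, 6, 4, 11, 77, 130, 137, 136, 135, 135, 118, 112, 129, 128, 127, 128, 129, 118, 85, 72, 73, 72, 73, 101, 133, 136, 135, 134]
w3 -20 [142, 109, 95, 203, 252, 163, 9, 9, 11, 17, 73, 169, 205, 205, 203, 204, 174, 138, 222, 248, 246, 246, 249, 225, 123, 78, 75, 71, 74, 99, 130, 134, 134, 132]
w6 -43 [123, 118, 121, 186, 203, 197, 143, 31, 8, 13, 17, 18, 19, 15, 22, 18, 17, 51, 90, 88, 91, 92, 92, 92, 92, 90, 89, 84, 61, 136, 225, 230, 229, 229]
w6 -30 [244, 245, 215, 125, 123, 124, 115, 38, 8, 10, 19, 45, 214, 222, 222, 220, 221, 227, 121, 75, 81, 92, 92, 91, 90, 90, 82, 89, 89, 133, 224, 230, 229, 228]
w6 -20 [244, 245, 237, 126, 121, 123, 114, 46, 10, 10, 18, 39, 170, 158, 166, 189, 160, 168, 118, 87, 89, 92, 91, 92, 91, 90, 87, 87, 87, 126, 222, 229, 229, 228]
```

View pics/w3c.png

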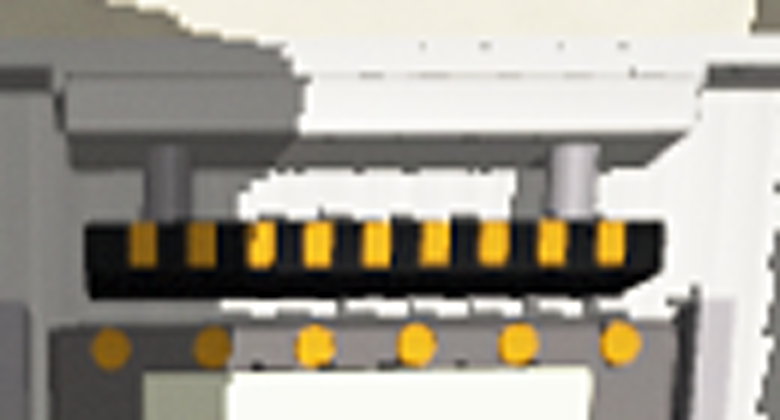

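```bash
python3 -m jog '[{"dx":-0.001,"dy":0.0027,"dz":0,"wx":0,"wy":0,"wz":-0.033,"grip":0.53},{"dx":-0.0009,"dy":0.0027,"dz":0,"wx":0,"wy":0,"wz":-0.033,"grip":0.53},{"dx":-0.0008,"dy":0.0027,"dz":0,"wx":0,"wy":0,"wz":-0.033,"grip":0.53},{"dx":-0.0006,"dy":0.0027,"dz":0,"wx":0,"wy":0,"wz":-0.033,"grip":0.53},{"dx":-0.0005,"dy":0.0027,"dz":0,"wx":0,"wy":0,"wz":-0.033,"grip":0.53},{"dx":0,"dy":0,"dz":0,"wx":0,"wy":0,"wz":0,"grip":0.53},{"dx":0,"dy":0,"dz":0,"wx":0,"wy":0,"wz":0,"grip":0.53}]'
python3 - <<'E'
from h import *
import pickle
s=env.state();c=env.get_calibration("wrist");im=env.grab_frame("wrist")
cv2.imwrite("pics/w7.png",im[:,:,::-1]);pickle.dump(c,open("w7.pkl","wb"));H=np.array([576,51])
c6=pickle.load(open("w6.pkl","rb"))
for n,cc in(("w6",c6),("w7",c)):
    I=cv2.imread(f"pics/{n}.png").max(2).astype(np.float32)
    for x in (-43,-30,-20):
        ys=np.arange(84,118,1.)
        p=np.array([proj(cc,np.append(H+x*ex+y*ey,47)) for y in ys],np.float32)
        print(n,x,cv2.remap(I,p[:,0].copy(),p[:,1].copy(),cv2.INTER_LINEAR).ravel().astype(int).tolist())
E
```

```text
time_s: 10.0
ee_pos: [492.6, 34.0, 59.1]
ee_rot: [180.0, 0.0, 11.0]
force: [-0.4, -5.1, 2.9]
gripper_width: 21.6
w6 -43 [123, 118, 121, 186, 203, 197, 143, 31, 8, 13, 17, 18, 19, 15, 22, 18, 17, 51, 90, 88, 91, 92, 92, 92, 92, 90, 89, 84, 61, 136, 225, 230, 229, 229]
w6 -30 [244, 245, 215, 125, 123, 124, 115, 38, 8, 10, 19, 45, 214, 222, 222, 220, 221, 227, 121, 75, 81, 92, 92, 91, 90, 90, 82, 89, 89, 133, 224, 230, 229, 228]
w6 -20 [244, 245, 237, 126, 121, 123, 114, 46, 10, 10, 18, 39, 170, 158, 166, 189, 160, 168, 118, 87, 89, 92, 91, 92, 91, 90, 87, 87, 87, 126, 222, 229, 229, 228]
w7 -43 [124, 123, 124, 124, 123, 124, 123, 123, 121, 57, 10, 9, 18, 20, 19, 17, 18, 19, 18, 46, 88, 94, 92, 92, 92, 92, 91, 88, 62, 140, 227, 231, 230, 230]
w7 -30 [245, 245, 245, 245, 236, 134, 122, 124, 126, 65, 9, 9, 16, 48, 202, 223, 222, 222, 223, 226, 147, 88, 93, 91, 92, 92, 90, 91, 92, 139, 224, 231, 230, 228]
w7 -20 [245, 245, 245, 245, 242, 139, 152, 152, 97, 52, 11, 8, 17, 40, 123, 151, 148, 147, 168, 168, 127, 91, 93, 91, 92, 92, 86, 86, 87, 126, 225, 231, 230, 229]
```

```bash
python3 -m jog '[{"dx":0,"dy":0,"dz":0,"wx":0,"wy":0,"wz":0,"grip":0.2},{"dx":0,"dy":0,"dz":0,"wx":0,"wy":0,"wz":0,"grip":0},{"dx":0,"dy":0,"dz":0,"wx":0,"wy":0,"wz":0,"grip":0},{"dx":0,"dy":0,"dz":0.03,"wx":0,"wy":0,"wz":0,"grip":0},{"dx":0,"dy":0,"dz":0.04,"wx":0,"wy":0,"wz":0.1,"grip":0},{"dx":0.015,"dy":-0.005,"dz":0.035,"wx":0,"wy":0,"wz":0.14,"grip":0},{"dx":0.015,"dy":-0.005,"dz":0.018,"wx":0,"wy":0,"wz":0.14,"grip":0},{"dx":0.0145,"dy":-0.005,"dz":0,"wx":0,"wy":0,"wz":0.14,"grip":0},{"dx":0,"dy":0,"dz":0,"wx":0,"wy":0,"wz":0.14,"grip":0},{"dx":0,"dy":0,"dz":0,"wx":0,"wy":0,"wz":0.14,"grip":0}]'
python3 -m jog '[{"dx":0,"dy":0,"dz":0,"wx":0,"wy":0,"wz":0.14,"grip":0},{"dx":0,"dy":0,"dz":0,"wx":0,"wy":0,"wz":0.14,"grip":0},{"dx":0,"dy":0,"dz":0,"wx":0,"wy":0,"wz":0.14,"grip":0},{"dx":0,"dy":0,"dz":0,"wx":0,"wy":0,"wz":0.14,"grip":0},{"dx":0,"dy":0,"dz":0,"wx":0,"wy":0,"wz":0.14,"grip":0},{"dx":0,"dy":0,"dz":0,"wx":0,"wy":0,"wz":0.066,"grip":0},{"dx":0,"dy":0,"dz":0,"wx":0,"wy":0,"wz":0,"grip":0},{"dx":0,"dy":0,"dz":0,"wx":0,"wy":0,"wz":0,"grip":0}]'
python3 - <<'E'
from h import *
import pickle
s=env.state();c=env.get_calibration("wrist");im=env.grab_frame("wrist")
cv2.imwrite("pics/w8.png",im[:,:,::-1]);pickle.dump(c,open("w8.pkl","wb"));H=np.array([576,51])
print(s["ee_pos"],s["ee_rot"])
c3=pickle.load(open("w3.pkl","rb"))
for n,cc in(("w3",c3),("w8",c)):
    I=cv2.imread(f"pics/{n}.png").max(2).astype(np.float32)
    for x in (-43,-30,-20,-17,17,31):
        ys=np.arange(88,122,1.)
        p=np.array([proj(cc,np.append(H+x*ex+y*ey,47)) for y in ys],np.float32)
        print(n,x,cv2.remap(I,p[:,0].copy(),p[:,1].copy(),cv2.INTER_LINEAR).ravel().astype(int).tolist())
    # brass centroid of bar contacts, in tester y
    J=cv2.cvtColor(cv2.imread(f"pics/{n}.png"),cv2.COLOR_BGR2HSV)
    m=cv2.inRange(J,(12,150,60),(30,255,255));v,u=np.nonzero(m[40:75,240:360])
    P=np.array([ray(cc,a+240,b+40,47)[:2]-H for a,b in zip(u,v)]);y=P@ey
    h=np.histogram(y,np.arange(70,112,2));print(h[0].tolist()); k=y>92;print(n,"brass mean y",y[k].mean(),k.sum())
cv2.imwrite("pics/w8b.png",np.vstack([cv2.resize(cv2.imread(f"pics/{n}.png")[20:145,205:365],None,fx=4.5,fy=2.4,interpolation=cv2.INTER_CUBIC) for n in("w3","w8")]))
E
```

```text
time_s: 11.05
ee_pos: [537.1, 19.8, 181.8]
ee_rot: [-180.0, -0.0, 57.1]
force: [-0.1, 0.2, 0.5]
gripper_width: 45.8
time_s: 11.85
ee_pos: [536.8, 19.8, 181.8]
ee_rot: [-180.0, -0.0, 100.6]
force: [1.2, -0.5, 0.2]
gripper_width: 45.7
[536.76590699  19.79347893 181.78037128] [-1.79983400e+02 -2.44258634e-02  1.00583647e+02]
w3 -43 [125, 75, 13, 9, 9, 13, 19, 21, 21, 22, 22, 19, 62, 116, 129, 128, 128, 127, 128, 116, 84, 71, 72, 71, 73, 101, 136, 137, 135, 136, 135, 134, 129, 118]
w3 -30 [124, 75, 12, 6, 4, 11, 77, 130, 137, 136, 135, 135, 118, 112, 129, 128, 127, 128, 129, 118, 85, 72, 73, 72, 73, 101, 133, 136, 135, 134, 134, 134, 128, 119]
w3 -20 [252, 163, 9, 9, 11, 17, 73, 169, 205, 205, 203, 204, 174, 138, 222, 248, 246, 246, 249, 225, 123, 78, 75, 71, 74, 99, 130, 134, 134, 132, 132, 132, 129, 123]
w3 -17 [209, 174, 22, 6, 8, 22, 37, 33, 33, 32, 32, 27, 47, 202, 250, 244, 243, 243, 245, 210, 119, 98, 101, 97, 84, 112, 154, 151, 129, 130, 129, 129, 122, 191]
w3 17 [253, 193, 44, 5, 10, 19, 41, 58, 67, 65, 55, 43, 47, 93, 122, 119, 158, 209, 203, 183, 123, 94, 97, 96, 104, 183, 244
[... 706 characters left out ...]
170, 157, 210, 247, 247, 235, 95, 94, 92, 86, 71, 89, 124, 131, 131, 132, 131, 129, 120, 119]
w8 -17 [142, 125, 145, 144, 144, 141, 105, 23, 23, 36, 33, 32, 32, 31, 27, 101, 215, 247, 245, 221, 96, 95, 98, 97, 91, 181, 250, 250, 250, 252, 250, 211, 149, 171]
w8 17 [144, 131, 143, 141, 141, 140, 110, 33, 17, 32, 46, 56, 53, 50, 46, 56, 114, 158, 155, 164, 144, 92, 96, 96, 86, 171, 245, 246, 244, 243, 241, 240, 232, 212]
w8 31 [179, 138, 140, 141, 142, 142, 117, 51, 19, 98, 201, 217, 211, 215, 217, 221, 240, 244, 244, 233, 124, 91, 94, 95, 81, 160, 241, 245, 242, 241, 239, 239, 232, 217]
[0, 0, 0, 0, 0, 0, 0, 0, 0, 66, 75, 65, 20, 80, 93, 137, 42, 0, 0, 0]
w8 brass mean y 98.57443011203759 437
```

View pics/w8b.png

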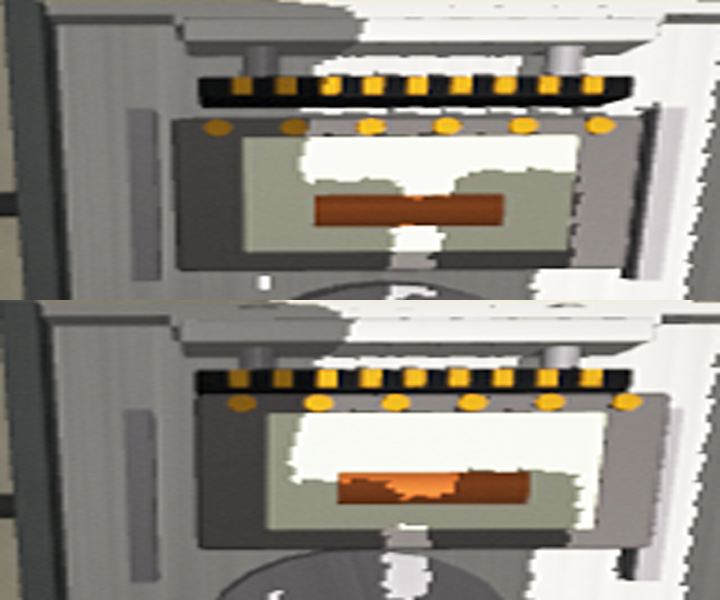

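```bash
python3 -m jog '[{"dx":-0.0145,"dy":0.005,"dz":0,"wx":0,"wy":0,"wz":-0.14,"grip":0},{"dx":-0.015,"dy":0.005,"dz":0,"wx":0,"wy":0,"wz":-0.14,"grip":0},{"dx":-0.015,"dy":0.005,"dz":0,"wx":0,"wy":0,"wz":-0.14,"grip":0},{"dx":0,"dy":0,"dz":0,"wx":0,"wy":0,"wz":-0.14,"grip":0},{"dx":0,"dy":0,"dz":0,"wx":0,"wy":0,"wz":-0.14,"grip":0},{"dx":0,"dy":0,"dz":0,"wx":0,"wy":0,"wz":-0.14,"grip":0},{"dx":0,"dy":0,"dz":0,"wx":0,"wy":0,"wz":-0.14,"grip":0},{"dx":0,"dy":0,"dz":0,"wx":0,"wy":0,"wz":-0.14,"grip":0},{"dx":0,"dy":0,"dz":0,"wx":0,"wy":0,"wz":-0.14,"grip":0},{"dx":0,"dy":0,"dz":0,"wx":0,"wy":0,"wz":-0.14,"grip":0}]'
python3 -m jog '[{"dx":0,"dy":0,"dz":0,"wx":0,"wy":0,"wz":-0.14,"grip":0},{"dx":0,"dy":0,"dz":0,"wx":0,"wy":0,"wz":-0.026,"grip":0},{"dx":0,"dy":0,"dz":-0.035,"wx":0,"wy":0,"wz":0,"grip":0},{"dx":0,"dy":0,"dz":0,"wx":0,"wy":0,"wz":0,"grip":0},{"dx":0,"dy":0,"dz":0,"wx":0,"wy":0,"wz":0,"grip":0}]'
```

```text
time_s: 12.9
ee_pos: [492.4, 34.7, 182.0]
ee_rot: [-180.0, 0.0, 20.1]
force: [0.2, 0.2, 0.2]
gripper_width: 45.3
time_s: 13.4
ee_pos: [492.1, 34.6, 146.9]
ee_rot: [-180.0, 0.1, 11.0]
force: [-0.8, 0.1, 0.9]
gripper_width: 45.8
```

```bash
python3 -m jog '[{"dx":0.0005,"dy":-0.0005,"dz":-0.03,"wx":0,"wy":0,"wz":0,"grip":0},{"dx":0,"dy":0,"dz":-0.03,"wx":0,"wy":0,"wz":0,"grip":0},{"dx":0,"dy":0,"dz":-0.0275,"wx":0,"wy":0,"wz":0,"grip":0},{"dx":0,"dy":0,"dz":0,"wx":0,"wy":0,"wz":0,"grip":0.3},{"dx":0,"dy":-0.001,"dz":0,"wx":0,"wy":0,"wz":0,"grip":0.45},{"dx":0,"dy":0,"dz":0,"wx":0,"wy":0,"wz":0,"grip":0.53},{"dx":0,"dy":0,"dz":0,"wx":0,"wy":0,"wz":0,"grip":0.53}]'
python3 - <<'E'
from h import *
P=np.array([576,51])
for d in (89.5,91.5,93.5,95.5,97.9):
    a=np.radians(-79.4-d);print(d,(P+85*np.array([np.cos(a),np.sin(a)])).round(1))
E
```

```text
time_s: 14.1
ee_pos: [494.3, 33.1, 61.2]
ee_rot: [180.0, -0.2, 10.9]
force: [0.5, 0.1, 0.4]
gripper_width: 21.9
89.5 [492.6  34.6]
91.5 [492.1  37.6]
93.5 [491.7  40.5]
95.5 [491.3  43.4]
97.9 [491.1  47. ]
```

```bash
python3 -m jog '[{"dx":-0.0005,"dy":0.0027,"dz":0,"wx":0,"wy":0,"wz":-0.03,"grip":0.53},{"dx":-0.0005,"dy":0.0027,"dz":0,"wx":0,"wy":0,"wz":-0.03,"grip":0.53},{"dx":-0.0005,"dy":0.0027,"dz":0,"wx":0,"wy":0,"wz":-0.03,"grip":0.53},{"dx":-0.0005,"dy":0.0027,"dz":0,"wx":0,"wy":0,"wz":-0.03,"grip":0.53},{"dx":0,"dy":0.0025,"dz":0,"wx":0,"wy":0,"wz":-0.027,"grip":0.53},{"dx":0,"dy":0,"dz":0,"wx":0,"wy":0,"wz":0,"grip":0.53},{"dx":0,"dy":0,"dz":0,"wx":0,"wy":0,"wz":0,"grip":0.53}]'
python3 - <<'E'
from h import *
import pickle
s=env.state();c=env.get_calibration("wrist");im=env.grab_frame("wrist")
cv2.imwrite("pics/w9.png",im[:,:,::-1]);pickle.dump(c,open("w9.pkl","wb"));H=np.array([576,51])
print(s["ee_pos"])
for n in("w6","w7","w9"):
    cc=pickle.load(open(n+".pkl","rb"));I=cv2.imread(f"pics/{n}.png").max(2).astype(np.float32)
    for x in (-43,-30):
        ys=np.arange(90,118,1.)
        p=np.array([proj(cc,np.append(H+x*ex+y*ey,47)) for y in ys],np.float32)
        print(n,x,cv2.remap(I,p[:,0].copy(),p[:,1].copy(),cv2.INTER_LINEAR).ravel().astype(int).tolist())
E
```

```text
time_s: 14.8
ee_pos: [492.4, 45.0, 61.0]
ee_rot: [179.8, -0.2, 2.6]
force: [0.3, -5.2, 1.4]
gripper_width: 21.2
[492.44697643  44.97740868  60.95764533]
w6 -43 [143, 31, 8, 13, 17, 18, 19, 15, 22, 18, 17, 51, 90, 88, 91, 92, 92, 92, 92, 90, 89, 84, 61, 136, 225, 230, 229, 229]
w6 -30 [115, 38, 8, 10, 19, 45, 214, 222, 222, 220, 221, 227, 121, 75, 81, 92, 92, 91, 90, 90, 82, 89, 89, 133, 224, 230, 229, 228]
w7 -43 [123, 123, 121, 57, 10, 9, 18, 20, 19, 17, 18, 19, 18, 46, 88, 94, 92, 92, 92, 92, 91, 88, 62, 140, 227, 231, 230, 230]
w7 -30 [122, 124, 126, 65, 9, 9, 16, 48, 202, 223, 222, 222, 223, 226, 147, 88, 93, 91, 92, 92, 90, 91, 92, 139, 224, 231, 230, 228]
w9 -43 [124, 125, 125, 121, 90, 30, 3, 8, 12, 10, 9, 10, 12, 14, 6, 57, 69, 69, 69, 67, 66, 66, 67, 84, 111, 114, 114, 112]
w9 -30 [232, 131, 125, 125, 120, 44, 8, 12, 20, 76, 209, 224, 224, 225, 225, 227, 120, 92, 94, 93, 94, 92, 91, 143, 228, 232, 230, 230]
```

```bash
python3 -m jog '[{"dx":0,"dy":0,"dz":0,"wx":0,"wy":0,"wz":0,"grip":0.2},{"dx":0,"dy":0,"dz":0,"wx":0,"wy":0,"wz":0,"grip":0},{"dx":0,"dy":0,"dz":0,"wx":0,"wy":0,"wz":0,"grip":0},{"dx":0,"dy":0,"dz":0.03,"wx":0,"wy":0,"wz":0,"grip":0},{"dx":0,"dy":0,"dz":0.04,"wx":0,"wy":0,"wz":0.1,"grip":0},{"dx":0.015,"dy":-0.009,"dz":0.035,"wx":0,"wy":0,"wz":0.14,"grip":0},{"dx":0.015,"dy":-0.009,"dz":0.016,"wx":0,"wy":0,"wz":0.14,"grip":0},{"dx":0.0145,"dy":-0.008,"dz":0,"wx":0,"wy":0,"wz":0.14,"grip":0},{"dx":0,"dy":0,"dz":0,"wx":0,"wy":0,"wz":0.14,"grip":0},{"dx":0,"dy":0,"dz":0,"wx":0,"wy":0,"wz":0.14,"grip":0}]'
python3 -m jog '[{"dx":0,"dy":0,"dz":0,"wx":0,"wy":0,"wz":0.14,"grip":0},{"dx":0,"dy":0,"dz":0,"wx":0,"wy":0,"wz":0.14,"grip":0},{"dx":0,"dy":0,"dz":0,"wx":0,"wy":0,"wz":0.14,"grip":0},{"dx":0,"dy":0,"dz":0,"wx":0,"wy":0,"wz":0.14,"grip":0},{"dx":0,"dy":0,"dz":0,"wx":0,"wy":0,"wz":0.14,"grip":0},{"dx":0,"dy":0,"dz":0,"wx":0,"wy":0,"wz":0.14,"grip":0},{"dx":0,"dy":0,"dz":0,"wx":0,"wy":0,"wz":0.07,"grip":0},{"dx":0,"dy":0,"dz":0,"wx":0,"wy":0,"wz":0,"grip":0},{"dx":0,"dy":0,"dz":0,"wx":0,"wy":0,"wz":0,"grip":0}]'
python3 - <<'E'
from h import *
import pickle
s=env.state();c=env.get_calibration("wrist");im=env.grab_frame("wrist")
cv2.imwrite("pics/w10.png",im[:,:,::-1]);pickle.dump(c,open("w10.pkl","wb"));H=np.array([576,51])
print(s["ee_pos"],s["ee_rot"])
for n in("w3","w8","w10"):
    cc=pickle.load(open(n+".pkl","rb"));I=cv2.imread(f"pics/{n}.png").max(2).astype(np.float32)
    for x in (-43,-30,31):
        ys=np.arange(92,118,1.)
        p=np.array([proj(cc,np.append(H+x*ex+y*ey,47)) for y in ys],np.float32)
        print(n,x,cv2.remap(I,p[:,0].copy(),p[:,1].copy(),cv2.INTER_LINEAR).ravel().astype(int).tolist())
    xs=np.arange(-100,-75,1.);p=np.array([proj(cc,np.append(H+x*ex+60*ey,42)) for x in xs],np.float32)
    print(n,"panel",cv2.remap(I,p[:,0].copy(),p[:,1].copy(),cv2.INTER_LINEAR).ravel().astype(int).tolist())
cv2.imwrite("pics/w10b.png",cv2.resize(im[:,:,::-1],(800,600),interpolation=cv2.INTER_CUBIC))
E
```

```text
time_s: 15.85
ee_pos: [535.7, 20.3, 180.6]
ee_rot: [-180.0, -0.0, 48.7]
force: [-0.2, 0.8, -0.9]
gripper_width: 45.7
time_s: 16.75
ee_pos: [535.3, 20.5, 180.5]
ee_rot: [180.0, -0.0, 100.4]
force: [0.1, -0.1, 0.2]
gripper_width: 45.5
[535.33282029  20.51283049 180.47959035] [ 1.79998955e+02 -7.01968965e-03  1.00406641e+02]
w3 -43 [9, 13, 19, 21, 21, 22, 22, 19, 62, 116, 129, 128, 128, 127, 128, 116, 84, 71, 72, 71, 73, 101, 136, 137, 135, 136]
w3 -30 [4, 11, 77, 130, 137, 136, 135, 135, 118, 112, 129, 128, 127, 128, 129, 118, 85, 72, 73, 72, 73, 101, 133, 136, 135, 134]
w3 31 [12, 19, 83, 192, 229, 232, 242, 249, 229, 177, 230, 246, 244, 244, 245, 205, 112, 92, 95, 94, 100, 170, 240, 245, 243, 242]
w3 panel [132, 133, 132, 131, 132, 132, 131, 130, 131, 132, 127, 98, 68, 68, 67, 68, 68, 68, 67, 54, 37, 50, 98, 133, 130]
w8 -43 [72, 68, 55, 13, 10, 17, 23, 24, 25, 26, 25, 67, 117, 127, 127, 115, 76, 70, 72, 71, 70, 98, 133, 136, 135, 134]
w8 -30 [66, 65, 54, 12, 12, 75, 127, 129, 128, 129, 128, 114, 114, 129, 128, 115, 76, 70, 72, 71, 69, 94, 128, 134, 133, 133]
w8 31 [142, 142, 117, 51, 19, 98, 201, 217, 211, 215, 217, 221, 240, 244, 244, 233, 124, 91, 94, 95, 81, 160, 241, 245, 242, 241]
w8 panel [130, 130, 130, 128, 129, 129, 128, 129, 129, 128, 130, 117, 64, 67, 66, 67, 66, 66, 65, 50, 35, 52, 97, 131, 127]
w10 -43 [68, 69, 67, 65, 43, 13, 12, 23, 26, 25, 27, 25, 33, 80, 129, 114, 81, 69, 71, 72, 70, 98, 131, 135, 135, 134]
w10 -30 [64, 66, 64, 64, 43, 14, 30, 88, 130, 130, 130, 130, 122, 105, 128, 118, 87, 70, 72, 70, 70, 98, 131, 133, 133, 133]
w10 31 [139, 141, 142, 138, 109, 34, 21, 140, 224, 227, 234, 241, 244, 244, 246, 240, 139, 92, 93, 95, 97, 161, 239, 244, 242, 240]
w10 panel [130, 130, 128, 128, 128, 129, 129, 128, 128, 131, 129, 110, 61, 67, 65, 67, 66, 67, 64, 50, 36, 53, 97, 131, 128]
```

View pics/w10b.png

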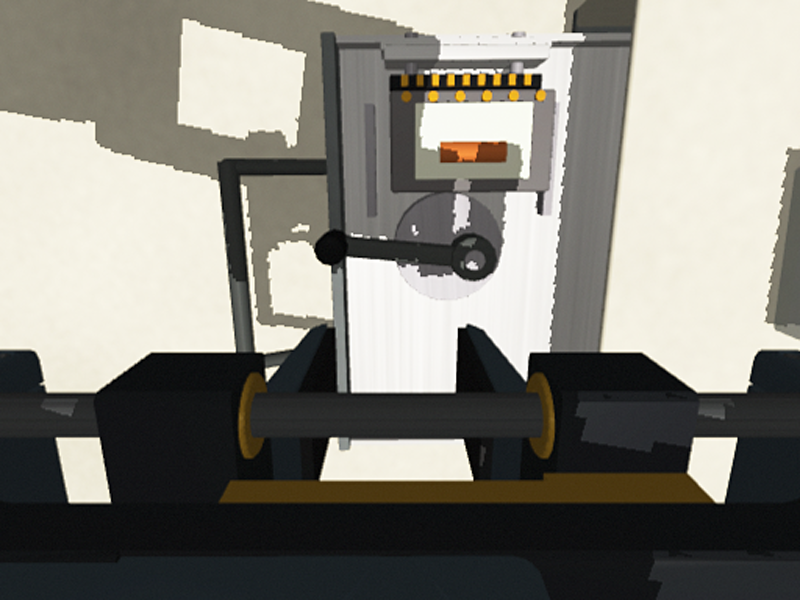

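```bash
python3 -c "
from workcell import env
print(env.job_done())"
```

```text
the job is handed in; nothing more can be done
None
```

I pulled the tray out by its handle to its stop, swung the cam lever clockwise by the knob in steps, and let go. The job was handed in at about 17 s.

- **Tray:** it travelled about 160 mm, and the pull force rose to about 22 N when it met the stop. In the last picture the front panel is where it was before I moved the lever, within about 0.5 mm.
- **Contact bar:** seen from the same viewpoint before and after, it is pushed in by 4.5 to 4.8 mm. It approached this from below, reading about 1 mm, then 3 mm, then 4.7 mm.
- **Lever:** it stayed where I left it, about 1.5 rad by the tool's pose, and the relay is still against the bar.
- **Robot:** it ended clear above the tray, touching nothing.
- **Loose items:** I did not look at them again at the end. Nothing came near them and no unexpected forces showed.
- **Disagreements:** my first geometric estimate put the bar at about 3 mm for a lever position where it measured about 1 mm, so I went by the picture comparison and added one more small swing.
- **Refused commands:** the first two move commands were refused for missing fields and had no effect.

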